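Purge the open vial with argon, holding the dead-man lever on full flow

TASK

Slide the small wooden vial tray along the bench, without lifting it, until the one vial with no cap stands with its mouth centred under the needle of the gas purge station, and leave the tray there with the lever still up. Then press the station's spring-return lever down past its first and second clicks to the third (full flow) and hold it there with the gripper: finish while still holding it down, because it springs shut when let go. Keep every vial standing in the tray and leave the other things on the bench where they are.

Things in the scene. Friction and masses are not known exactly. Their poses are not given: they have to be found in the camera images.
- tray: Low wooden tray 137 mm long (x) x 65 mm wide (y) x 34 mm high, loose on the bench, 0.4 to 0.6 kg with its vials; origin: centre of its underside. -x end, towards the robot: tab pull and a 40 mm bay of index cards. +x part: six 26 mm cells, a vial in each, centres at x = -7.5, 21.5, 50.5 and y = +-14.5 mm. Starts right of the purge station.
- tray_pull (a point): Middle of the tray's tab pull: a wooden block 32 mm long (x), 14 mm thick (y: pinch it across this) and 22 mm high, from 10 to 32 mm above the bench, sticking out of the tray's -x end wall. The point is at x = -84, y = 0, z = 21 mm in the tray's frame; axes as the tray's.
- open_mouth (a point): Centre of the mouth of the one vial without a cap: clear glass, body 22 mm across, neck 17.6 mm outside and 14.6 mm inside, 46 mm tall, rim 51 mm above the bench. It stands in one of the tray's six cells (which one changes) with about 2 mm of play all round, so it shifts a little as the tray starts to move.
- open_vial: The same open vial; origin at the centre of its underside, z up along its axis.
- needle_tip (a point): Lower end of the fixed purge needle: 2.8 mm thick, pointing straight down, 64 mm above the bench, so that vials (rim 51 mm, caps 57 mm) slide beneath it. 50 mm up is its holder (20 mm thick) on a boom at 170 mm height that runs away from the robot. Axes as the station's. The station's base plate begins 100 mm beyond the needle (+x).
- station: Purge station, fixed: grey base plate 130 (x) x 400 (y) x 12 mm, column 212 mm high with boom and needle, aluminium gas canister with brass regulator and gauge (234 mm high) and, at the left (+y), the lever valve. Origin: centre of the plate's underside; front faces -x. Needle at x = -165, y = -100 mm; lever pivot at x = -30, y = 138, z = 120 mm in this frame.
- purge_lever (a joint): Turn of the valve lever, rad: 0 = up and shut, 0.48 rad above level, pointing at the robot; grows as it is pressed down. Clicks at 0.27, 0.55 and 0.82 (third, full flow; marked by strokes on the plate behind the dial), end stop 0.88. A spring returns it from anywhere. The pad pushes back with 5 to 7 N before each click, 1 to 3 N just past its hump, about 5 N at the third.
- lever_pivot (a point): Point on the lever's axle (axis along the station's y), 120 mm above the bench; axes as the station's.
- lever_handle: Lever handle: 10 mm steel rod with a flat black thumb pad 36 (along lever) x 30 x 12 mm at its end. Origin: centre of the pad's top, 181 mm above the bench when up, 85 mm at the third click. At lever value q, with a = 0.48 - q, it lies at x = -120 cos a + 6 sin a, z = 120 sin a + 6 cos a (mm) from lever_pivot in the station's axes. Own axes: the station's at q = 0.
- vial0: Capped vial in the tray: clear glass 22 mm across, black screw cap 21 mm across, 52 mm tall. Origin at the centre of its underside, z up.
- vial1: Capped vial, as vial0.
- vial2: Capped vial, as vial0.
- vial3: Capped vial, as vial0.
- vial4: Capped vial, as vial0.
- spare_cap: Bystander: loose black screw cap, 21 mm across, 14 mm high, in front of the station. Origin: centre of its underside.
- amber_bottle: Bystander: amber glass bottle, 48 mm across, 100 mm high, left of the station. Origin: centre of its underside.
- forceps: Bystander: steel forceps about 120 mm long and 9 mm high, lying in front of the robot. Origin: middle of its underside.
- dust_brush: Bystander: flat dusting brush about 155 mm long and 14 mm high, lying to the left near the robot. Origin: near the middle of its underside.
- loupe: Bystander: folding magnifier about 78 mm long and 12 mm high, lying to the right near the robot. Origin: under its lens.
- small_carton: Bystander: closed cardboard carton 120 x 90 x 75 mm, to the right of the tray. Origin: centre of its underside.
- parts_drawer: Bystander: clear plastic drawer 140 x 62 x 40 mm with vials lying in it, left of the station. Origin: centre of its underside.
There are look-alikes about, which are no part of the job. There is more than one size of the tray; the one meant has the size given above.

How it is judged:
By the outcome, as a careful person would: the job done as asked, in the order asked, and still so for the second after the job is handed in, while the arm keeps its last pose, push and grip.
It also fails if it takes over 54 s, if anything falls off the work surface, if the arm or the gripper's body presses on something with over 40 N, if the wrist force passes 120 N, or if a joint passes its speed limit or range.

ROBOT

A 7-joint arm with a two-finger parallel gripper is mounted at the origin on the work surface. World frame = base frame: x ahead of the robot, y to its left, z up, the work surface at z = 0. Lengths are in m, angles in rad, forces in N, time in s.
With the tool pointing down it reaches from about 0.4 to 0.85 m from the base axis. Payload 10.4 kg.
Tool frame: the origin (TCP) lies midway between the tips of the shut fingers; the grasp point (between the pads) lies 19 mm behind it; z points along the fingers, x is the direction in which the jaws open and shut, and the axes are right-handed (so a half turn about z gives the same grasp; the last joint's range is limited). The gripper opens to 85 mm and grips with 20 to 120 N. Pads are 22 mm wide; open, the fingers measure 114 mm over their backs; the gripper's body (76 mm by 85 mm) begins 54 mm behind the grasp point. The pads swing forward as they close: fully open they stand 13 mm farther back than shut.
Start: joints at [-1.201, 0.332, -0.065, 1.46, 0.022, 1.35, -0.088], TCP at [0.239, 0.577, 0.197] pointing down, gripper open.
Joint ranges: [-2.6, 2.6], [-0.5, 2.12], [-1.47, 1.34], [0.16, 2.42], [-1.27, 4.41], [0.06, 2.06], [-2.6, 2.6]. Speed limits (rad/s): [2.22, 2.22, 2.79, 2.79, 3.14, 3.14, 3.14].

INTERFACE

Orientations are given as a unit quaternion [x, y, z, w].
In Python, from workcell import manip, cams gives the robot as it stands.
- The arm moves only by the tool move_arm, never from a script. Its argument "moves" is a list of rows, each a list of 7 numbers: the turn, a rotation vector about the tool's x, y, z in degrees, then the shift along the tool's x, y, z in m, then the finger opening in m, from 0 to 0.0854. A call has 1 to 10 rows; each row is the pose to reach, as a shift and turn from the pose commanded when the call began, along the tool's axes at that moment; what a row does not reach only later rows make up. A row lasts 1/10 s, in which the tool goes at most 50 mm and 8.59 degrees, less where a joint would pass 70% of its speed; a pose out of reach is approached as far as the arm can. A call with a gripper value outside its range is refused whole. The fingers move at their own pace and stop on an object; "grip_force" is the grip in N (left out, the last holds). Time passes only in rows, so rows that repeat a pose let the fingers close. It gives the time, the measured TCP pose, the force and the opening at its end, in the units of the state.
- manip.get_obs(): the state, without advancing time (a new reading comes with each control period).
- cams.camera(name): name is "scene" or "top" or "wrist"; returns the picture (384x512x3 uint8, red, green, blue); there is no depth.
- cams.camera_params(name): a dict with "fx", "fy", "cx", "cy" (pixels), "xyz" and "rotation" of the camera in the world. Camera axes: x right, y up, looking along -z (the intrinsics and any distortion apply to the point x, -y, -z); pixel columns grow to the right and rows downward; lengths in m; the calibration is good to about 2 mm. A picture is of the moment at which its call begins: read the wrist's pose just before it. camera_params takes no time and is no camera call; for the wrist camera it gives the pose at the moment of the call.
- manip.hand_in(): hands the job in, once; it reports no verdict.
The state is a dict: "clock": time; "joint_pos": joint angles; "joint_velocities": joint speeds; "tau": joint torques, N m; "position": TCP position; "ee_rot": TCP orientation; "ft_force": force on the tool from outside, world axes, zero at the start; "torque": the same for the moment, N m; "grip_width": opening from 0.0 (shut) to 1.0 (fully open).
Only numpy, scipy, OpenCV 4.12 (cv2) and the standard library are available. Lean on these libraries where they do the work, as an engineer would, in place of code of your own. Each camera call takes 0.05 s, during which the arm holds its last target. There are 200 camera calls.

## Working session

There is one attempt and no reset: what is moved stays moved. The work goes in short steps, Python scripts to look and compute and a tool call to move; the robot and the scene stay as the last step left them, time stands still between calls to the robot, and variables do not carry over. Pictures are saved under pics/ and viewed, about 8 in all and at most 12, crops included, and the job is handed in when it is done.

Besides the shell and the picture viewer there is one more tool, called in YAML: its name, and indented under it one key for each argument. move_arm: Moves the arm, as the interface text tells. Its arguments: {"type":"object","properties":{"moves":{"type":"array","items":{"type":"array","items":{"type":"number"}}},"grip_force":{"type":"number"}},"required":["moves"]}

```bash
mkdir -p pics
cat > h.py <<'E'
import numpy as np, cv2
from workcell import manip, cams
from scipy.spatial.transform import Rotation as R
def rot(p):
    r=np.array(p["rotation"],float)
    return r if r.shape==(3,3) else R.from_quat(r).as_matrix()
def snap(n,f):
    p=cams.camera_params(n); im=cams.camera(n); cv2.imwrite('pics/'+f+'.png',im[:,:,::-1]); return p,im
def ray(p,u,v):
    d=rot(p)@np.array([(u-p["cx"])/p["fx"],-(v-p["cy"])/p["fy"],-1]); return np.array(p["xyz"]),d
def onz(p,u,v,z):
    o,d=ray(p,u,v); return o+d*(z-o[2])/d[2]
def proj(p,P):
    q=rot(p).T@(np.array(P)-p["xyz"]); return p["cx"]+p["fx"]*q[0]/-q[2], p["cy"]-p["fy"]*q[1]/-q[2]
def two(p1,a,p2,b):
    o1,d1=ray(p1,*a);o2,d2=ray(p2,*b)
    d1/=np.linalg.norm(d1);d2/=np.linalg.norm(d2)
    t=np.linalg.lstsq(np.c_[d1,-d2],o2-o1,rcond=None)[0]
    x,y=o1+t[0]*d1,o2+t[1]*d2
    return (x+y)/2,np.linalg.norm(x-y)
E
python3 - <<'E'
from h import *
import pickle
P={}
for n in("top","scene"):
    p,im=snap(n,n); P[n]=p; print(n,p)
pickle.dump(P,open('P.pkl','wb'))
a=cv2.imread('pics/top.png');cv2.imwrite('pics/top_b.png',cv2.resize(a,(800,600),interpolation=cv2.INTER_CUBIC))
a=cv2.imread('pics/scene.png');cv2.imwrite('pics/scene_b.png',cv2.resize(a,(800,600),interpolation=cv2.INTER_CUBIC))
print(manip.get_obs())
E
```

```text
top {'fx': 433.18170353588266, 'fy': 433.18170353588266, 'cx': 257.07083681788043, 'cy': 194.6844815619123, 'xyz': array([ 0.3312643 , -0.02194295,  1.45517334]), 'rotation': array([-0.05124926,  0.04302495,  0.71207626, -0.69890612])}
scene {'fx': 442.6928745410971, 'fy': 442.6928745410971, 'cx': 251.60936783632263, 'cy': 194.04529545739115, 'xyz': array([ 1.21560189, -0.79377007,  0.89748926]), 'rotation': array([0.4186959 , 0.16112827, 0.31909286, 0.83481206])}
{'clock': 0.1, 'joint_pos': array([-1.20061253,  0.33280986, -0.06469068,  1.46084864,  0.02158673,
        1.34989685, -0.08841904]), 'joint_velocities': array([-3.36566119e-06, -2.83187055e-03,  6.60975196e-04, -1.56617871e-03,
       -1.25779621e-04, -5.73789734e-04,  3.06902077e-04]), 'tau': array([ 1.88653721e-03, -6.26741409e+01,  4.93405585e-02, -3.92434001e+01,
        1.62880006e-02,  6.82015641e-03,  4.12472787e-05]), 'position': array([0.2390874 , 0.57705516, 0.1957989 ]), 'ee_rot': array([ 8.31468457e-01,  5.55571601e-01, -5.13752102e-04,  3.71483747e-04]), 'ft_force': array([-0.75515689,  0.44652907, -0.14496015]), 'torque': array([0.02212349, 0.02495153, 0.00937464]), 'grip_width': 0.9937591092488802}
```

View pics/top_b.png

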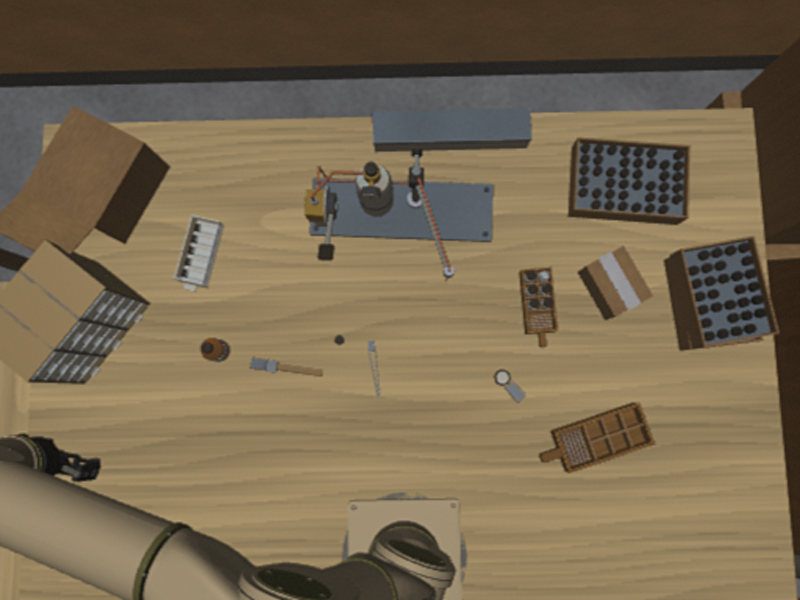

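View pics/scene_b.png

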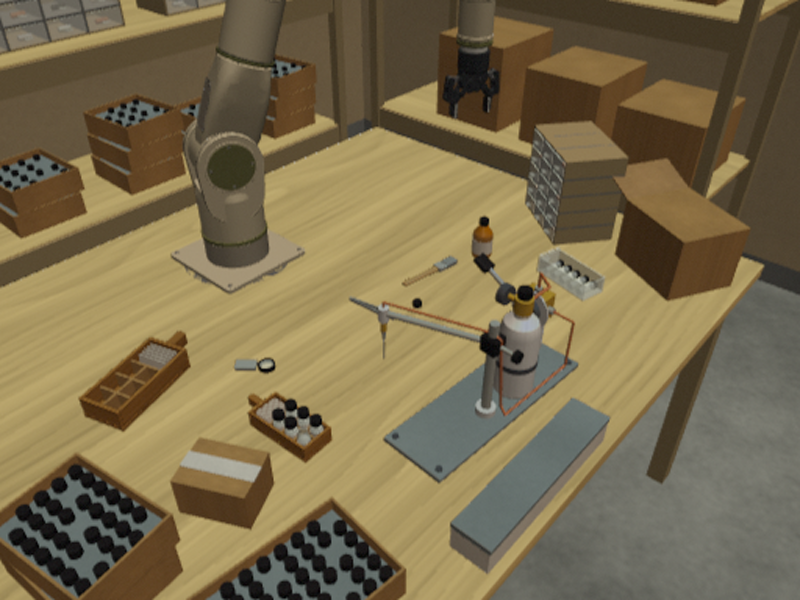

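The top view shows these tray candidates: the small loaded tray at (538,300), with its tab at (543,338); a larger empty tray at (605,437); and big vial boxes at (630,180) and (725,290). The small tray fits the description. The needle holder is at about (448,271) and the lever pad at (326,252). I'll check with one close crop.

Run:
```python
from h import *
import pickle
P=pickle.load(open('P.pkl','rb'))
t=cv2.imread('pics/top.png');s=cv2.imread('pics/scene.png')
def c(im,x,y,w,h): return cv2.resize(im[y:y+h,x:x+w],(400,300),interpolation=cv2.INTER_CUBIC)
# native crops
m=np.vstack([np.hstack([c(t,310,165,80,60),c(s,150,245,80,60)]),np.hstack([c(t,190,110,120,90),c(s,210,160,120,90)])])
cv2.imwrite('pics/crop1.png',m)
T=P['top']
for n,(u,v,z) in dict(tab=(543,340,.032),tabroot=(541,332,.034),cornFL=(526,334,.034),cornFR=(556,331,.034),cornBL=(520,269,.034),cornBR=(550,267,.034),pad=(326,252,.181),ndl=(448,271,.17),plFL=(308,237,.012),plFR=(492,241,.012),plBR=(493,184,.012),loupe=(503,378,.01),carton=(580,275,.075),cap=(339,340,.014)).items():
    print(n,onz(T,u/1.5625,v/1.5625,z).round(3))
```

```text
tab [ 0.441 -0.303  0.032]
tabroot [ 0.458 -0.299  0.034]
cornFL [ 0.454 -0.267  0.034]
cornFR [ 0.459 -0.33   0.034]
cornBL [ 0.593 -0.26   0.034]
cornBR [ 0.596 -0.324  0.034]
pad [0.606 0.135 0.181]
ndl [ 0.567 -0.099  0.17 ]
plFL [0.677 0.195 0.012]
plFR [ 0.66  -0.206  0.012]
plBR [ 0.788 -0.213  0.012]
loupe [ 0.363 -0.219  0.01 ]
carton [ 0.57  -0.376  0.075]
cap [0.45  0.128 0.014]
```

View pics/crop1.png

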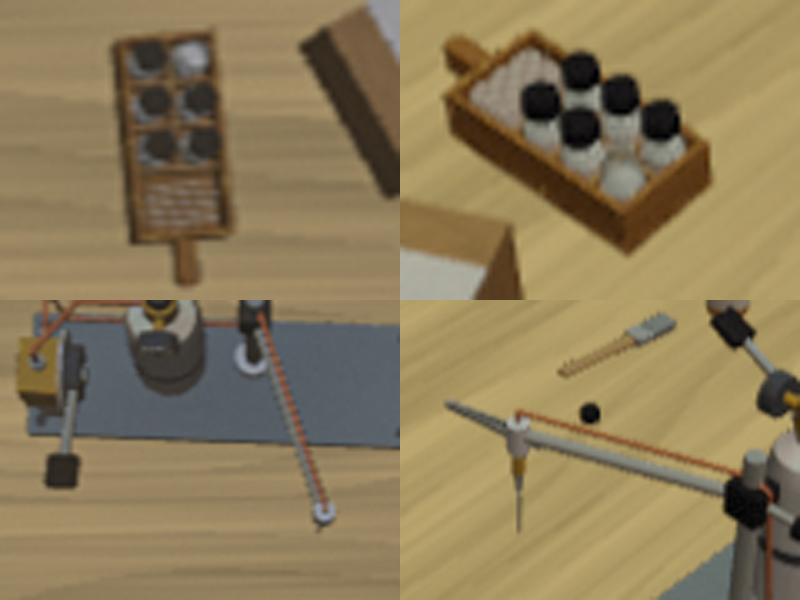

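The top crop shows the tray with the uncapped vial in the far-right cell, at crop (190,55), so local (+50.5, −14.5). The size works out to about 138 × 64 mm, which fits. The needle tip in the scene crop is at (519,532), which is native (245.7, 229.6). I'll move now, arcing around the base.

move_arm:
  moves:
    - [0,0,75,-0.064,0.309,-0.104,0.06]
    - [0,0,75,-0.064,0.309,-0.104,0.06]
    - [0,0,75,-0.064,0.309,-0.104,0.06]
    - [0,0,75,-0.064,0.309,-0.104,0.06]
    - [0,0,75,-0.064,0.309,-0.104,0.06]
    - [0,0,150,-0.425,0.48,-0.104,0.06]
    - [0,0,150,-0.425,0.48,-0.104,0.06]
    - [0,0,150,-0.425,0.48,-0.104,0.06]
    - [0,0,150,-0.425,0.48,-0.104,0.06]
    - [0,0,150,-0.425,0.48,-0.104,0.06]

```text
clock: 1.1
position: [0.4822, 0.1966, 0.2889]
ee_rot: [0.987, -0.163, -0.0, -0.0]
ft_force: [0.6, -0.9, 0.6]
grip_width: 0.703
```

```bash
cat >> h.py <<'E'
def go(xyz,xang=None):
    "shift (tool axes) and turn deg to reach world xyz with tool x at heading xang, tool down"
    o=manip.get_obs(); r=R.from_quat(o["ee_rot"])
    s=r.inv().apply(np.array(xyz)-o["position"]); out=[s.round(4)]
    if xang is not None:
        a=np.radians(xang); X=np.array([np.cos(a),np.sin(a),0]);Z=np.array([0,0,-1.]);t=R.from_matrix(np.c_[X,np.cross(Z,X),Z])
        out=[np.degrees((r.inv()*t).as_rotvec()).round(2)]+out
    return out
E
python3 - <<'E'
from h import *
import pickle
P=pickle.load(open('P.pkl','rb'))
S,T=P['scene'],P['top']
print('needle scene',onz(S,245.7,229.6,.064), 'top holder', [onz(T,286.6,173.6,z).round(4) for z in(.17,.176)])
o=manip.get_obs();print(o['clock'],o['position'],R.from_quat(o['ee_rot']).as_matrix()[:,0],o['joint_pos'])
print(go([.43,-.30,.25],-87))
E
```

```text
needle scene [ 0.56802751 -0.09921226  0.064     ] top holder [array([ 0.5662, -0.0985,  0.17  ]), array([ 0.5651, -0.0982,  0.176 ])]
1.1 [0.48218925 0.19662264 0.28886609] [ 9.46631586e-01 -3.22317330e-01 -4.22168358e-04] [-0.81343106  0.0561069   0.35729054  1.59949057 -0.02000087  1.48982327
 -0.78320927]
[array([1.00e-02, 2.00e-02, 6.82e+01]), array([0.1107, 0.4869, 0.0388])]
```

move_arm:
  moves:
    - [0,0,68,0.11,0.487,0.039,0.06]
    - [0,0,68,0.11,0.487,0.039,0.06]
    - [0,0,68,0.11,0.487,0.039,0.06]
    - [0,0,68,0.11,0.487,0.039,0.06]
    - [0,0,68,0.11,0.487,0.039,0.06]
    - [0,0,68,0.11,0.487,0.039,0.06]
    - [0,0,68,0.11,0.487,0.039,0.06]
    - [0,0,68,0.11,0.487,0.039,0.06]
    - [0,0,68,0.11,0.487,0.039,0.06]
    - [0,0,68,0.11,0.487,0.039,0.06]

```text
clock: 2.1
position: [0.4319, -0.299, 0.2501]
ee_rot: [0.729, -0.685, 0.0, -0.0]
ft_force: [2.5, -0.3, -0.7]
grip_width: 0.703
```

move_arm:
  moves:
    - [0,0,0,0,0,0,0.06]
    - [0,0,0,0,0,0,0.06]
    - [0,0,0,0,0,0,0.06]

```text
clock: 2.4
position: [0.433, -0.2961, 0.2498]
ee_rot: [0.729, -0.684, -0.0, -0.0]
ft_force: [-0.2, 1.0, -0.1]
grip_width: 0.707
```

Run:
```python
from h import *
import pickle
p,im=snap('wrist','w1'); pickle.dump(p,open('w1.pkl','wb'))
print(p); o=manip.get_obs();print(o['clock'],o['position'],o['ee_rot'])
cv2.imwrite('pics/w1_b.png',cv2.resize(im[:,:,::-1],(800,600),interpolation=cv2.INTER_CUBIC))
```

```text
{'fx': 280.1608144161936, 'fy': 280.1608144161936, 'cx': 258.8532694824194, 'cy': 188.42728491459445, 'xyz': array([ 0.50227432, -0.29158618,  0.42810924]), 'rotation': array([-0.10067996,  0.09512833, -0.67770141,  0.72217377])}
2.45 [ 0.43321005 -0.29580481  0.24993313] [ 7.29441705e-01 -6.84042866e-01 -2.50008007e-04 -3.05351405e-04]
```

View pics/w1_b.png

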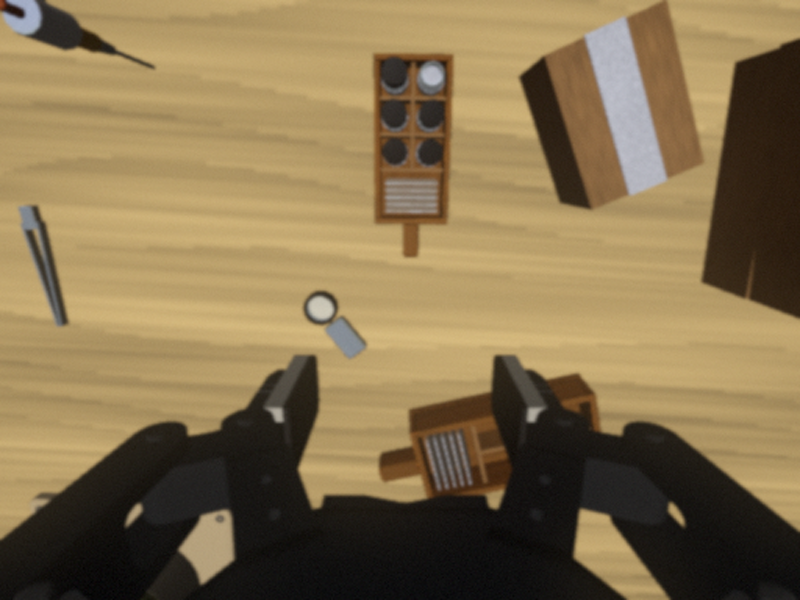

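The wrist view shows the tray with its tab from (411,224) to (411,256), the open mouth at (432,74), the needle tip at (154,67) and the loupe at (335,325), clear of the fingers.

Run:
```python
from h import *
import pickle
P=pickle.load(open('P.pkl','rb'));T,S=P['top'],P['scene']
p=pickle.load(open('w1.pkl','rb'))
for n,(u,v,z) in dict(tabend=(411,256,.032),root=(411,223,.034),FL=(376,223,.034),FR=(447,223,.034),BL=(374,55,.034),BR=(452,55,.034),mouth=(432,74,.051),needle=(154,67,.064),lens=(321,308,.01),lend=(350,350,.01)).items():
    print(n,onz(p,u/1.5625,v/1.5625,z).round(4))
print('needle wrist+scene',two(p,(154/1.5625,67/1.5625),S,(245.7,229.6)))
```

```text
tabend [ 0.4264 -0.302   0.032 ]
root [ 0.4567 -0.3     0.034 ]
FL [ 0.4547 -0.2687  0.034 ]
FR [ 0.4588 -0.3321  0.034 ]
BL [ 0.5897 -0.2609  0.034 ]
BR [ 0.5937 -0.324   0.034 ]
mouth [ 0.5754 -0.3082  0.051 ]
needle [ 0.5645 -0.0982  0.064 ]
lens [ 0.3638 -0.2162  0.01  ]
lend [ 0.3202 -0.2465  0.01  ]
needle wrist+scene (array([ 0.5651076 , -0.09611824,  0.06023687]), np.float64(6.757923147933682e-05))
```

```bash
python3 -c "
from h import *
print(go([.439,-.301,.07],-86.6),go([.439,-.301,.006],-86.6))"
```

```text
[array([-0.01,  0.04,  0.28]), array([ 0.0057, -0.0054,  0.1799])] [array([-0.01,  0.04,  0.28]), array([ 0.0057, -0.0054,  0.2439])]
```

move_arm:
  moves:
    - [0,0,0,0.0055,-0.0055,0.18,0.045]
    - [0,0,0,0.0055,-0.0055,0.18,0.045]
    - [0,0,0,0.0055,-0.0055,0.18,0.045]
    - [0,0,0,0.0055,-0.0055,0.18,0.045]
    - [0,0,0,0.0055,-0.0055,0.2,0.045]
    - [0,0,0,0.0055,-0.0055,0.22,0.045]
    - [0,0,0,0.0055,-0.0055,0.235,0.045]
    - [0,0,0,0.0055,-0.0055,0.244,0.045]
    - [0,0,0,0.0055,-0.0055,0.244,0.045]
    - [0,0,0,0.0055,-0.0055,0.244,0.045]

```text
clock: 3.45
position: [0.439, -0.3024, 0.0067]
ee_rot: [0.729, -0.685, 0.0, -0.0]
ft_force: [0.4, 0.5, 0.2]
grip_width: 0.522
```

Run:
```python
from h import *
import pickle
p,im=snap('wrist','w2'); pickle.dump(p,open('w2.pkl','wb'))
o=manip.get_obs();print(o['clock'],o['position'],o['ft_force'])
cv2.imwrite('pics/w2_b.png',cv2.resize(im[:,:,::-1],(800,600),interpolation=cv2.INTER_CUBIC))
```

```text
3.5 [ 0.43911863 -0.30256421  0.00689737] [ 0.52047029 -0.56853756 -0.06289135]
```

View pics/w2_b.png

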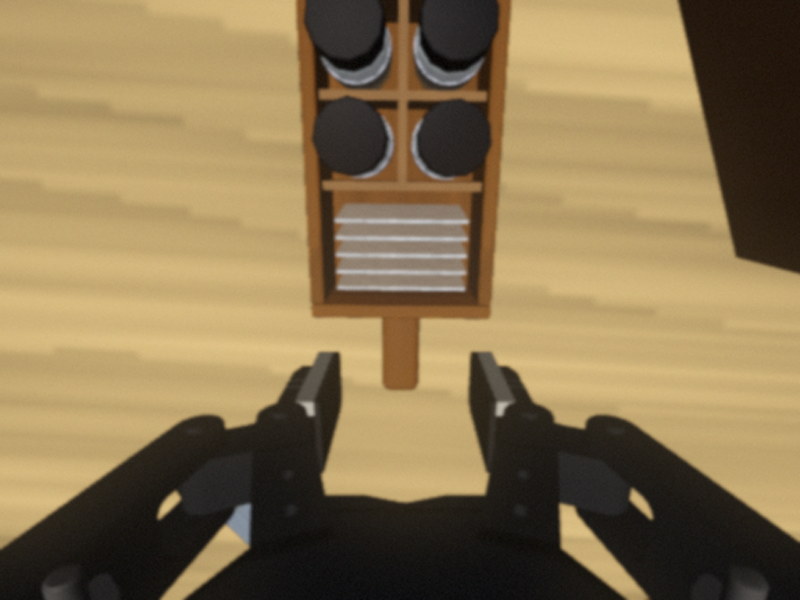

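The tab at (400,350) is centred between the pads and aligned with them. I'll close on it.

move_arm:
  moves:
    - [0,0,0,0,0,0,0.0]
    - [0,0,0,0,0,0,0.0]
    - [0,0,0,0,0,0,0.0]
    - [0,0,0,0,0,0,0.0]
    - [0,0,0,0,0,0,0.0]
    - [0,0,0,0,0,0,0.0]
  grip_force: 40

```text
clock: 4.1
position: [0.4384, -0.3024, 0.006]
ee_rot: [0.729, -0.685, -0.0, -0.0]
ft_force: [0.3, 0.1, -0.4]
grip_width: 0.004
```

The gripper shut completely (0.004), so it missed the tab. I'll look.

Run:
```python
from h import *
import pickle
p=pickle.load(open('w2.pkl','rb'))
for u,v,z in((400,388,.032),(400,318,.034),(314,312,.034),(490,312,.034)): print(onz(p,u/1.5625,v/1.5625,z))
print('tcp px',np.array(proj(p,[.439,-.3026,.007]))*1.5625,np.array(proj(p,[.439,-.3026,.026]))*1.5625)
p,im=snap('wrist','w3'); pickle.dump(p,open('w3.pkl','wb'))
cv2.imwrite('pics/w3_b.png',cv2.resize(im[:,:,::-1],(800,600),interpolation=cv2.INTER_CUBIC))
```

```text
[ 0.42693963 -0.30117507  0.032     ]
[ 0.45617406 -0.29945459  0.034     ]
[ 0.45652689 -0.26817153  0.034     ]
[ 0.46050048 -0.33191234  0.034     ]
tcp px [405.49067162 335.59236759] [405.59758373 353.19267514]
```

View pics/w3_b.png

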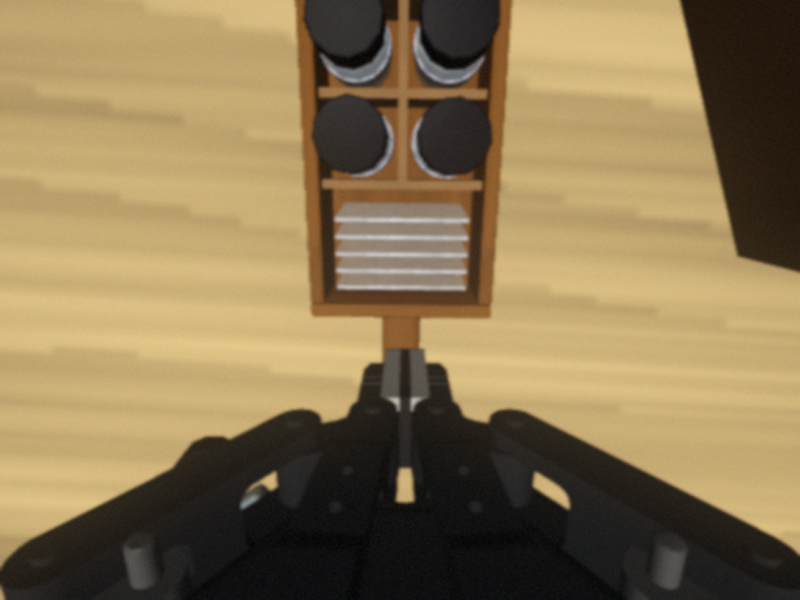

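Run:
```python
from h import *
ps,s=snap('scene','s2'); pt,t=snap('top','t2')
u,v=proj(ps,[.44,-.3,.03]);print('scene',u,v,proj(ps,[.439,-.3026,.006]))
u2,v2=proj(pt,[.44,-.3,.03]);print('top',u2,v2)
def c(im,u,v): u,v=int(u),int(v); return cv2.resize(im[max(v-38,0):v+38,u-50:u+50,::-1],(800,600),interpolation=cv2.INTER_CUBIC)
a=c(s,u,v); 
x,y=proj(ps,[.439,-.3026,.006]); cv2.circle(a,(int((x-int(u)+50)*8),int((y-int(v)+38)*7.9)),5,(0,0,255),1)
cv2.imwrite('pics/c2.png',a)
o=manip.get_obs();print(o['position'],o['grip_width'],o['clock'])
p=cams.camera_params('wrist'); r=R.from_quat(o['ee_rot'])
print('cam in tool',r.inv().apply(p['xyz']-o['position']))
for d in((0,-.011,0),(0,-.011,-.03),(0,.011,0)): print(d,np.array(proj(p,o['position']+r.apply(d)))*1.5625)
```

```text
scene 162.92586374003366 254.21032843099007 (np.float64(163.00876939335723), np.float64(260.6962957087711))
top 346.6154652512608 217.89126127148268
[ 0.43845084 -0.30236618  0.00602758] 0.002262393558654259 4.25
cam in tool [-0.0002128  -0.06935098 -0.1783171 ]
(0, -0.011, 0) [405.06167532 311.33720811]
(0, -0.011, -0.03) [405.15231421 337.10355124]
(0, 0.011, 0) [405.04668978 358.67187149]
```

View pics/c2.png

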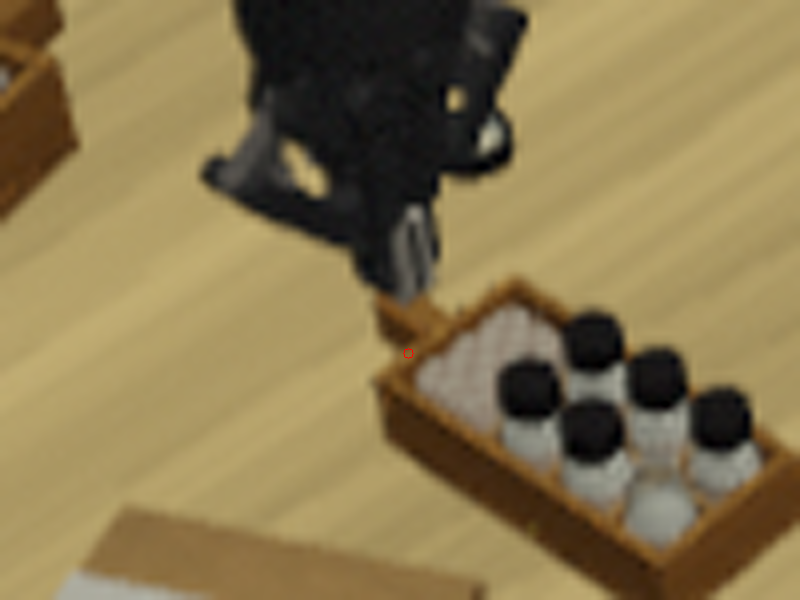

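The fingers shut just above the tab: their tips sit higher than the reported TCP. I'll triangulate the real tip.

Run:
```python
from h import *
import pickle
p=cams.camera_params('wrist');s=cams.camera_params('scene')
print(two(p,(405/1.5625,350/1.5625),s,(112+415/8,216+300/7.9)))
print(onz(p,405/1.5625,350/1.5625,.033),onz(s,112+415/8,216+300/7.9,.033))
```

```text
(array([ 0.44520258, -0.30132466,  0.03569354]), np.float64(0.0021436735575604223))
[ 0.44310351 -0.30202881  0.033     ] [ 0.44391485 -0.29936823  0.033     ]
```

The real tip is at z≈0.035, about 29 mm above what's reported. Two views agree on this to 2 mm, and it explains the miss. I'll open, go down 20 mm slowly while watching the force, then close.

move_arm:
  moves:
    - [0,0,0,0,0,0,0.045]
    - [0,0,0,0,0,0,0.045]
    - [0,0,0,0,0,0,0.045]
    - [0,0,0,0,0,0,0.045]
    - [0,0,0,0,0,0.004,0.045]
    - [0,0,0,0,0,0.008,0.045]
    - [0,0,0,0,0,0.012,0.045]
    - [0,0,0,0,0,0.016,0.045]
    - [0,0,0,0,0,0.02,0.045]
    - [0,0,0,0,0,0.02,0.045]

```text
clock: 5.25
position: [0.4381, -0.3022, -0.0146]
ee_rot: [0.729, -0.685, -0.0, 0.0]
ft_force: [-1.0, -0.0, -0.3]
grip_width: 0.525
```

No contact at a reported z of −15 mm, which confirms the offset. Closing.

move_arm:
  moves:
    - [0,0,0,0,0,0,0.0]
    - [0,0,0,0,0,0,0.0]
    - [0,0,0,0,0,0,0.0]
    - [0,0,0,0,0,0,0.0]
    - [0,0,0,0,0,0,0.0]
    - [0,0,0,0,0,0,0.0]
  grip_force: 40

```text
clock: 5.85
position: [0.4386, -0.3024, -0.0137]
ee_rot: [0.729, -0.685, 0.0, -0.0]
ft_force: [-2.0, 1.1, 5.6]
grip_width: 0.148
```

Gripped at 12.6 mm. Now I'll slide it smoothly to the left, then look.

move_arm:
  moves:
    - [0,0,0,-0.003,0,0,0.0]
    - [0,0,0,-0.01,0,0,0.0]
    - [0,0,0,-0.02,0,0,0.0]
    - [0,0,0,-0.032,0,0,0.0]
    - [0,0,0,-0.044,-0.001,0,0.0]
    - [0,0,0,-0.056,-0.001,0,0.0]
    - [0,0,0,-0.068,-0.001,0,0.0]
    - [0,0,0,-0.078,-0.002,0,0.0]
    - [0,0,0,-0.086,-0.002,0,0.0]
    - [0,0,0,-0.09,-0.002,0,0.0]

```text
clock: 6.85
position: [0.4353, -0.2111, -0.0137]
ee_rot: [0.729, -0.684, 0.0, -0.0]
ft_force: [0.5, -3.8, 5.8]
grip_width: 0.151
```

move_arm:
  moves:
    - [0,0,0,-0.006,0,0,0.0]
    - [0,0,0,-0.016,0,0,0.0]
    - [0,0,0,-0.028,0,0,0.0]
    - [0,0,0,-0.04,0,0,0.0]
    - [0,0,0,-0.052,-0.001,0,0.0]
    - [0,0,0,-0.064,-0.001,0,0.0]
    - [0,0,0,-0.076,-0.001,0,0.0]
    - [0,0,0,-0.086,-0.002,0,0.0]
    - [0,0,0,-0.093,-0.002,0,0.0]
    - [0,0,0,-0.096,-0.002,0,0.0]

```text
clock: 7.85
position: [0.4311, -0.1154, -0.0137]
ee_rot: [0.729, -0.684, 0.0, -0.0]
ft_force: [1.0, -4.8, 6.1]
grip_width: 0.154
```

move_arm:
  moves:
    - [0,0,0,0,0,0,0.0]
    - [0,0,0,0,0,0,0.0]
    - [0,0,0,0,0,0,0.0]

```text
clock: 8.15
position: [0.431, -0.1151, -0.0137]
ee_rot: [0.729, -0.684, -0.0, -0.001]
ft_force: [0.3, -0.5, 8.0]
grip_width: 0.15
```

Run:
```python
from h import *
import pickle
D={}
for n in('wrist','scene','top'):
    D[n]=snap(n,n+'4')
pickle.dump({k:v[0] for k,v in D.items()},open('D4.pkl','wb'))
o=manip.get_obs();print(o['clock'],o['position'],o['ft_force'],o['grip_width'])
def c(n,P,w,W,Hh):
    p,im=D[n];u,v=map(int,proj(p,P)); h=int(w*Hh/W); x,y=max(u-w//2,0),max(v-h//2,0)
    print(n,'crop x,y',x,y,'scale',W/w); return cv2.resize(im[y:y+h,x:x+w,::-1],(W,Hh),interpolation=cv2.INTER_CUBIC)
N=[.566,-.1,.058]
a=np.vstack([np.hstack([c('wrist',N,100,400,300),c('scene',N,50,400,300)]),np.hstack([c('top',N,50,400,300),c('wrist',[.5,-.1,.05],240,400,300)])])
cv2.imwrite('pics/c4.png',a)
```

```text
8.3 [ 0.43101002 -0.11507982 -0.01374706] [ 0.82099525 -0.81557389  8.21566761] 0.14778934472522273
wrist crop x,y 187 0 scale 4.0
scene crop x,y 220 213 scale 8.0
top crop x,y 260 161 scale 8.0
wrist crop x,y 112 17 scale 1.6666666666666667
```

View pics/c4.png

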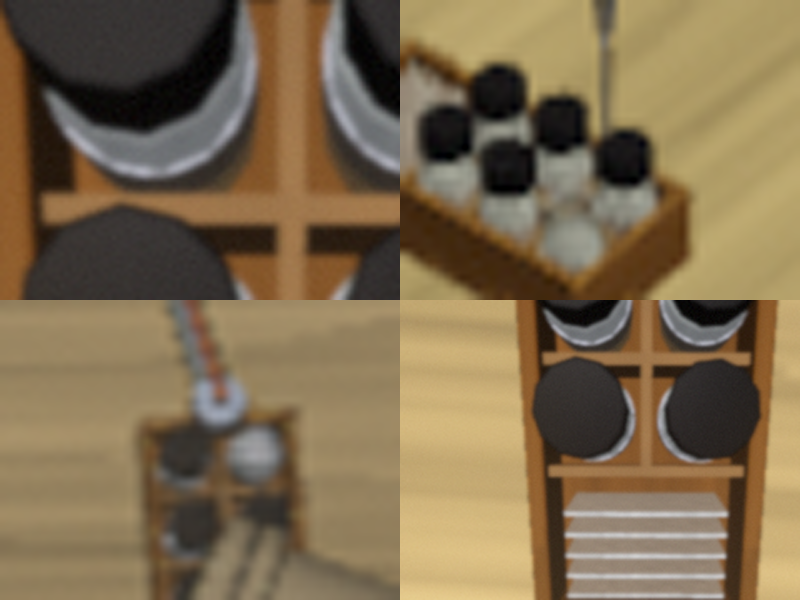

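Run:
```python
from h import *
import pickle
D=pickle.load(open('D4.pkl','rb'))
print('top mouth',onz(D['top'],260+255/8,161+152/8,.048))
P=[.568,-.121,.051]; 
for n,o,k in(('scene',(220,213),8),('top',(260,161),8)):
    u,v=proj(D[n],P); print(n,(u-o[0])*k,(v-o[1])*k)
```

```text
top mouth [ 0.56678143 -0.12256748  0.048     ]
scene 164.33205190337912 190.8134861954709
top 251.5815345768483 147.92882523267895
```

move_arm:
  moves:
    - [0,0,0,-0.003,0,0,0.0]
    - [0,0,0,-0.007,0,0,0.0]
    - [0,0,0,-0.012,0,0,0.0]
    - [0,0,0,-0.017,0,0,0.0]
    - [0,0,0,-0.021,0.0005,0,0.0]
    - [0,0,0,-0.0235,0.0005,0,0.0]
    - [0,0,0,-0.0235,0.0005,0,0.0]
    - [0,0,0,-0.0235,0.0005,0,0.0]

```text
clock: 9.1
position: [0.429, -0.0921, -0.0137]
ee_rot: [0.729, -0.685, -0.0, -0.0]
ft_force: [0.4, -2.1, 7.6]
grip_width: 0.149
```

move_arm:
  moves:
    - [0,0,0,0,0,0,0.045]
    - [0,0,0,0,0,0,0.045]
    - [0,0,0,0,0,0,0.045]
    - [0,0,0,0,0,0,0.045]
    - [0,0,0,0,0,-0.02,0.045]
    - [0,0,0,0,0,-0.06,0.045]
    - [0,0,0,0,0,-0.1,0.045]
    - [0,0,0,0,0,-0.14,0.045]
    - [0,0,0,0,0,-0.14,0.045]
    - [0,0,0,0,0,-0.14,0.045]

```text
clock: 10.1
position: [0.4294, -0.0927, 0.1265]
ee_rot: [0.729, -0.685, 0.0, -0.001]
ft_force: [-0.5, 1.0, -1.4]
grip_width: 0.527
```

Run:
```python
from h import *
import pickle
D={}
for n in('wrist','scene','top'): D[n]=snap(n,n+'5')
pickle.dump({k:v[0] for k,v in D.items()},open('D5.pkl','wb'))
o=manip.get_obs();print(o['clock'],o['position'],o['ft_force'],o['grip_width'])
def c(n,P,w,W,Hh):
    p,im=D[n];u,v=map(int,proj(p,P)); h=int(w*Hh/W); x,y=max(u-w//2,0),max(v-h//2,0)
    print(n,'crop x,y',x,y,'scale',W/w); return cv2.resize(im[y:y+h,x:x+w,::-1],(W,Hh),interpolation=cv2.INTER_CUBIC)
N=[.566,-.1,.058]
a=np.vstack([np.hstack([c('wrist',N,100,400,300),c('scene',N,50,400,300)]),np.hstack([c('top',N,50,400,300),c('wrist',[.5,-.1,.05],320,400,300)])])
cv2.imwrite('pics/c5.png',a)
```

```text
10.25 [ 0.42807724 -0.09301135  0.12493313] [-0.20902055  0.3895035  -0.11015828] 0.5264992354569928
wrist crop x,y 229 0 scale 4.0
scene crop x,y 220 213 scale 8.0
top crop x,y 260 161 scale 8.0
wrist crop x,y 112 0 scale 1.25
```

View pics/c5.png

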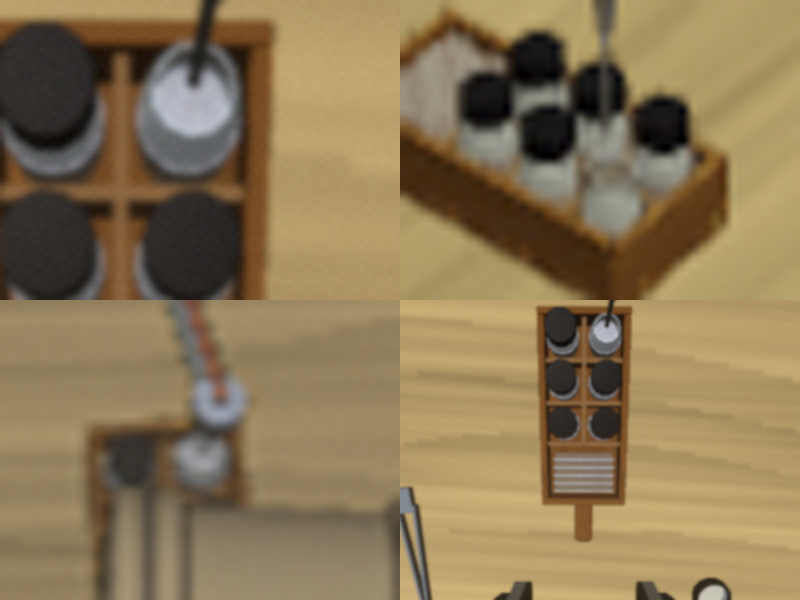

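The wrist view shows the needle tip at (196,83) in the crop, over the open vial's bright mouth at about (191,98). All the vials are upright. I'll put numbers on it.

Run:
```python
from h import *
import pickle
D=pickle.load(open('D5.pkl','rb'));p=D['wrist'];s=D['scene'];t=D['top']
W=lambda x,y:(229+x/4,y/4)
n=onz(p,*W(196,83),.064);print('needle',n, two(p,W(196,83),s,(245.7,229.6)))
im=cv2.imread('pics/wrist5.png'); g=cv2.cvtColor(im,cv2.COLOR_BGR2GRAY)
big=cv2.resize(im[0:75,229:329],(800,600),interpolation=cv2.INTER_CUBIC)
c=g[0:75,229:329]
hsv=cv2.cvtColor(im,cv2.COLOR_BGR2HSV)[0:75,229:329]
for th in(150,165,180):
    m=((c>th)&(hsv[...,1]<60)).astype('uint8'); k,l,st,ce=cv2.connectedComponentsWithStats(m); i=1+st[1:,4].argmax()
    print(th,st[i]*[4,4,4,4,1],ce[i]*4, onz(p,229+ce[i][0],ce[i][1],.051))
# tray corners at z=.034 : BR corner (272,22) outer, right edge
print('BR',onz(p,*W(272,24),.034),onz(p,*W(262,298),.034))
def draw(xy,z,r,col):
    a=np.linspace(0,2*np.pi,60); pts=[proj(p,[xy[0]+r*np.cos(q),xy[1]+r*np.sin(q),z]) for q in a]
    cv2.polylines(big,[np.array([[(u-229+.5)*8,(v+.5)*8] for u,v in pts],int)],True,col,1)
draw(n,.051,.0088,(0,0,255)); draw(n,.051,.0073,(0,255,255)); draw(n,.064,.0014,(0,255,0)); draw(n,.005,.011,(255,0,0));draw(n,.04,.011,(255,0,255))
sc=cv2.imread('pics/scene5.png')[213:250,220:270]; b2=cv2.resize(sc,(800,592),interpolation=cv2.INTER_CUBIC)
nn=[.566,-.0985,0]
for z,r,col in((.051,.0088,(0,0,255)),(.005,.011,(255,0,0)),(.04,.011,(255,0,255))):
    a=np.linspace(0,2*np.pi,60); cv2.polylines(b2,[np.array([[(u-220+.5)*16,(v-213+.5)*16] for u,v in [proj(s,[n[0]+r*np.cos(q),n[1]+r*np.sin(q),z]) for q in a]],int)],True,col,1)
cv2.imwrite('pics/c6.png',np.hstack([big[:,150:550],b2[:,200:600][:,:] if b2.shape[0]==600 else cv2.copyMakeBorder(b2[:,200:600],0,8,0,0,cv2.BORDER_CONSTANT)]))
```

```text
needle [ 0.56402634 -0.09856311  0.064     ] (array([ 0.56543558, -0.09790423,  0.06135406]), np.float64(0.0020437563227015403))
150 [152  72  80  64 223] [188.91479821 103.04932735] [ 0.56389196 -0.09797459  0.051     ]
165 [152  76  76  60 192] [188.4375     104.02083333] [ 0.56371108 -0.09789212  0.051     ]
180 [156  88  72  44 104] [186.38461538 110.38461538] [ 0.5625378 -0.0975681  0.051    ]
BR [ 0.58429948 -0.11502238  0.034     ] [ 0.53021587 -0.11815651  0.034     ]
```

View pics/c6.png

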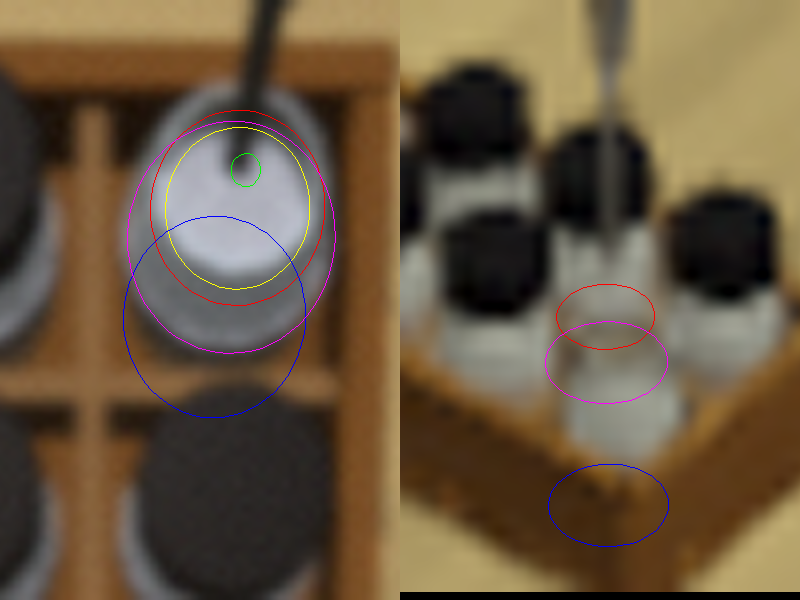

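The needle–mouth offset is about 1 mm (wrist: needle (0.564, −0.0986), mouth (0.5639, −0.0980)), and the cell centre worked out from the tray corner agrees. The tray stays there. Next is the lever, with the fingers shut: up and over first.

Run:
```python
from h import *
print(manip.get_obs()['joint_pos'])
print(go([.428,-.093,.25],-87),go([.607,.137,.25],-87),go([.607,.137,.17],-87))
```

```text
[-0.72139723 -0.08814338  0.81191361  2.05445436  0.07056799  1.15089523
 -1.44921697]
[array([ 0.12, -0.01,  0.55]), array([ 0.    ,  0.0003, -0.1251])] [array([ 0.12, -0.01,  0.55]), array([-0.2185, -0.1926, -0.1255])] [array([ 0.12, -0.01,  0.55]), array([-0.2185, -0.1927, -0.0455])]
```

move_arm:
  moves:
    - [0,0,0,0,0,-0.05,0.0]
    - [0,0,0,0,0,-0.1,0.0]
    - [0,0,0,0,0,-0.125,0.0]
    - [0,0,0,-0.218,-0.193,-0.125,0.0]
    - [0,0,0,-0.218,-0.193,-0.125,0.0]
    - [0,0,0,-0.218,-0.193,-0.125,0.0]
    - [0,0,0,-0.218,-0.193,-0.125,0.0]
    - [0,0,0,-0.218,-0.193,-0.125,0.0]
    - [0,0,0,-0.218,-0.193,-0.125,0.0]
    - [0,0,0,-0.218,-0.193,-0.125,0.0]

```text
clock: 11.25
position: [0.6087, 0.1426, 0.2465]
ee_rot: [0.731, -0.682, -0.001, 0.003]
ft_force: [-0.3, 0.3, -0.5]
grip_width: -0.002
```

move_arm:
  moves:
    - [0,0,0,0,0,0.03,0.0]
    - [0,0,0,0,0,0.06,0.0]
    - [0,0,0,0,0,0.06,0.0]
    - [0,0,0,0,0,0.06,0.0]

```text
clock: 11.65
position: [0.6077, 0.136, 0.1907]
ee_rot: [0.729, -0.685, -0.0, 0.001]
ft_force: [0.0, 0.3, 0.4]
grip_width: 0.002
```

Run:
```python
from h import *
import pickle
D={}
for n in('wrist','scene','top'): D[n]=snap(n,n+'7')
pickle.dump({k:v[0] for k,v in D.items()},open('D7.pkl','wb'))
o=manip.get_obs();print(o['clock'],o['position'],o['ft_force'],o['grip_width'])
def c(n,P,w,W,Hh):
    p,im=D[n];u,v=map(int,proj(p,P)); h=int(w*Hh/W); x,y=max(u-w//2,0),max(v-h//2,0)
    print(n,'crop x,y',x,y,'scale',W/w); return cv2.resize(im[y:y+h,x:x+w,::-1],(W,Hh),interpolation=cv2.INTER_CUBIC)
N=[.607,.137,.19]
a=np.hstack([c('wrist',N,200,400,500),c('scene',N,64,400,500)])
cv2.imwrite('pics/c7.png',a)
```

```text
11.8 [0.6088655  0.13642121 0.19261535] [-0.23857048 -0.31786202  0.26665941] 0.0002775624099120204
wrist crop x,y 157 90 scale 2.0
scene crop x,y 277 123 scale 6.25
```

View pics/c7.png

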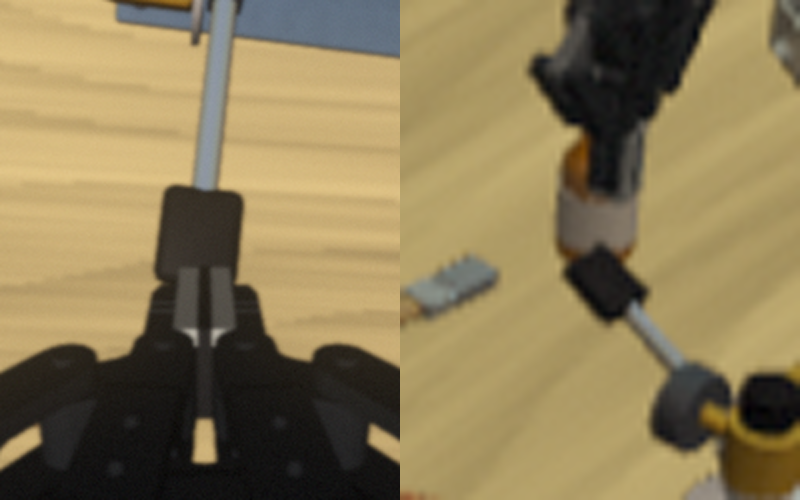

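Run:
```python
from h import *
import pickle
D=pickle.load(open('D7.pkl','rb'));p,s=D['wrist'],D['scene']
print('pad',two(p,(257,207.5),s,(309.8,168.6)),onz(p,257,207.5,.181),onz(s,309.8,168.6,.181))
print('tip',two(p,(259,223.5),s,(311.7,153.7)))
```

```text
pad (array([0.60808736, 0.13813768, 0.17321187]), np.float64(0.0032585629535121343)) [0.60926516 0.13772604 0.181     ] [0.61649131 0.12796159 0.181     ]
tip (array([0.61471756, 0.1362823 , 0.22649232]), np.float64(0.0034146937819987773))
```

The pad is at (0.609, 0.138, ~0.178), against an expected height of 0.181. It's aligned sideways, and the tip offset is about 30 mm again. I'll press down along the arc.

move_arm:
  moves:
    - [0,0,0,0,0,0.015,0.0]
    - [0,0,0,0,0,0.03,0.0]
    - [0,0,0,0,0.001,0.04,0.0]
    - [0,0,0,0,0.005,0.05,0.0]
    - [0,0,0,0,0.009,0.06,0.0]

```text
clock: 12.3
position: [0.599, 0.1364, 0.1305]
ee_rot: [0.729, -0.685, -0.0, -0.0]
ft_force: [0.5, 1.7, 2.5]
grip_width: -0.002
```

move_arm:
  moves:
    - [0,0,0,0,0.003,0.01,0.0]
    - [0,0,0,-0.001,0.006,0.02,0.0]
    - [0,0,0,-0.001,0.007,0.03,0.0]
    - [0,0,0,-0.001,0.007,0.04,0.0]
    - [0,0,0,-0.001,0.007,0.05,0.0]

```text
clock: 12.8
position: [0.5915, 0.1364, 0.08]
ee_rot: [0.729, -0.685, -0.0, 0.0]
ft_force: [-2.6, 0.8, 5.3]
grip_width: -0.001
```

move_arm:
  moves:
    - [0,0,0,0,0,0.006,0.0]
    - [0,0,0,0,-0.001,0.012,0.0]
    - [0,0,0,0,-0.003,0.018,0.0]

```text
clock: 13.1
position: [0.5944, 0.1364, 0.0622]
ee_rot: [0.729, -0.685, -0.0, 0.001]
ft_force: [-3.5, -0.5, 3.3]
grip_width: -0.001
```

move_arm:
  moves:
    - [0,0,0,0,-0.001,0.003,0.0]
    - [0,0,0,0,-0.001,0.003,0.0]

```text
clock: 13.3
position: [0.5956, 0.1364, 0.0592]
ee_rot: [0.729, -0.685, -0.0, 0.001]
ft_force: [-4.1, -0.3, 2.9]
grip_width: -0.0
```

move_arm:
  moves:
    - [0,0,0,0,-0.001,0.002,0.0]
    - [0,0,0,0,-0.001,0.002,0.0]

```text
clock: 13.5
position: [0.5971, 0.1367, 0.058]
ee_rot: [0.729, -0.685, 0.0, 0.0]
ft_force: [-3.6, -0.1, 3.4]
grip_width: -0.001
```

move_arm:
  moves:
    - [0,0,0,0,-0.001,0.002,0.0]
    - [0,0,0,0,-0.001,0.002,0.0]

```text
clock: 13.7
position: [0.5982, 0.1368, 0.056]
ee_rot: [0.729, -0.685, 0.0, -0.0]
ft_force: [-3.8, -0.0, 4.8]
grip_width: -0.003
```

move_arm:
  moves:
    - [0,0,0,0,-0.0005,0.002,0.0]
    - [0,0,0,0,-0.0005,0.002,0.0]

```text
clock: 13.9
position: [0.5988, 0.1368, 0.0541]
ee_rot: [0.729, -0.685, 0.0, -0.0]
ft_force: [-3.2, -1.5, 4.5]
grip_width: 0.002
```

move_arm:
  moves:
    - [0,0,0,0,-0.0005,0.002,0.0]
    - [0,0,0,0,-0.0005,0.002,0.0]

```text
clock: 14.1
position: [0.5994, 0.1368, 0.0522]
ee_rot: [0.729, -0.685, 0.0, -0.0]
ft_force: [-3.7, -1.3, 5.4]
grip_width: -0.004
```

Run:
```python
from h import *
for k in range(4):
    cams.camera('wrist'); o=manip.get_obs();print(o['clock'],o['position'].round(4),o['ft_force'].round(2))
```

```text
14.15 [0.5993 0.1368 0.0523] [-3.96 -1.34  5.75]
14.2 [0.5993 0.1368 0.0523] [-3.54 -0.99  4.69]
14.25 [0.5993 0.1368 0.0523] [-3.4  -1.01  6.03]
14.3 [0.5993 0.1368 0.0523] [-3.59 -0.75  5.73]
```

move_arm:
  moves:
    - [0,0,0,0,-0.0005,0.002,0.0]
    - [0,0,0,0,-0.0005,0.002,0.0]

```text
clock: 14.5
position: [0.5999, 0.1368, 0.0503]
ee_rot: [0.729, -0.685, 0.0, -0.0]
ft_force: [-3.7, -1.2, 6.4]
grip_width: 0.0
```

move_arm:
  moves:
    - [0,0,0,0,-0.0005,0.002,0.0]
    - [0,0,0,0,-0.0005,0.002,0.0]

```text
clock: 14.7
position: [0.6006, 0.1368, 0.0484]
ee_rot: [0.729, -0.685, 0.0, -0.0]
ft_force: [-3.2, -0.7, 6.7]
grip_width: 0.0
```

move_arm:
  moves:
    - [0,0,0,0,-0.0005,0.0015,0.0]
    - [0,0,0,0,-0.0005,0.0015,0.0]

```text
clock: 14.9
position: [0.601, 0.1367, 0.0471]
ee_rot: [0.729, -0.685, 0.0, -0.0]
ft_force: [-5.3, -2.3, 8.2]
grip_width: 0.002
```

move_arm:
  moves:
    - [0,0,0,0,0,0.0015,0.0]
    - [0,0,0,0,0,0.0015,0.0]
    - [0,0,0,0,0,0.0015,0.0]

```text
clock: 15.2
position: [0.6012, 0.1368, 0.0466]
ee_rot: [0.729, -0.685, 0.0, -0.001]
ft_force: [-8.0, -2.1, 16.0]
grip_width: 0.002
```

Run:
```python
from h import *
import pickle
D={}
for n in('wrist','scene','top'): D[n]=snap(n,n+'8')
pickle.dump({k:v[0] for k,v in D.items()},open('D8.pkl','wb'))
o=manip.get_obs();print(o['clock'],o['position'],o['ft_force'].round(2))
def c(n,P,w,W,Hh):
    p,im=D[n];u,v=map(int,proj(p,P)); h=int(w*Hh/W); x,y=max(u-w//2,0),max(v-h//2,0)
    print(n,'crop x,y',x,y,'scale',W/w); return cv2.resize(im[y:y+h,x:x+w,::-1],(W,Hh),interpolation=cv2.INTER_CUBIC)
s=D['scene'][0]
a=np.hstack([c('scene',[.65,.137,.11],60,400,600),np.vstack([c('wrist',[.65,.137,.09],240,400,300),c('scene',[.52,-.09,.05],70,400,300)])])
cv2.imwrite('pics/c8.png',a)
# expected pad-top centre/rod px per q
x0=np.array([.7107,.1339,.12]);d=np.array([.999,-.045,0])
for q in(.55,.7,.82,.88):
    A=.48-q; P=x0+d*(-.12*np.cos(A)+.006*np.sin(A))+[0,0,.12*np.sin(A)+.006*np.cos(A)]
    print(q,P.round(4),np.round(proj(s,P),1), np.round(proj(D['wrist'][0],P),1))
print('pivot',proj(s,x0))
```

```text
15.35 [0.60122561 0.1367735  0.04654233] [-8.44 -2.02 16.85]
scene crop x,y 288 146 scale 6.666666666666667
wrist crop x,y 145 62 scale 1.6666666666666667
scene crop x,y 200 198 scale 5.714285714285714
0.55 [0.5907 0.1393 0.1176] [303.5 181.3] [252.2 294.2]
0.7 [0.5924 0.1392 0.0997] [303.6 186.3] [253.3 268.8]
0.82 [0.5957 0.1391 0.0856] [304.1 190.4] [254.4 249.6]
0.88 [0.5979 0.139  0.0788] [304.5 192.4] [255.  240.2]
pivot (np.float64(335.7740359522352), np.float64(197.1684201460799))
```

View pics/c8.png

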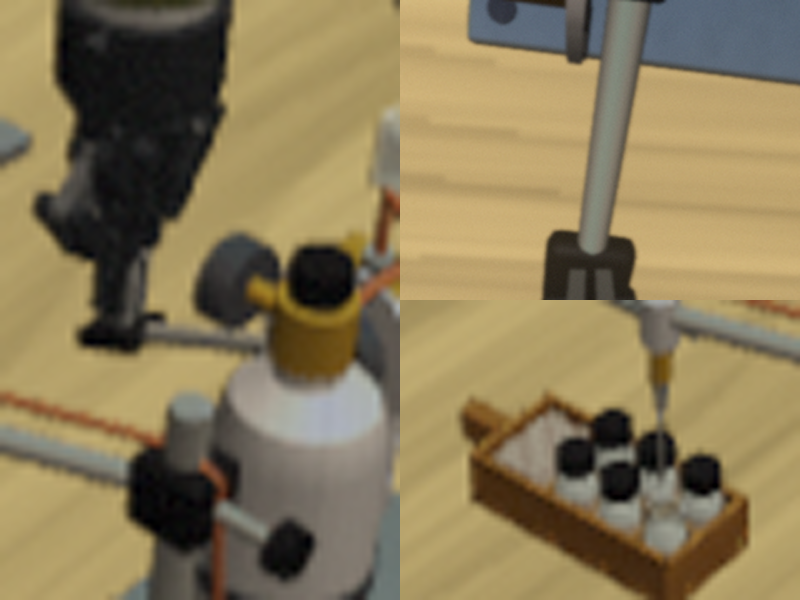

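Force climbs to 17 N with no further travel, and the scene pad at v≈195 matches the end-stop projection (192), so the lever is past the third click. The tray and its vials stand under the needle. I'll ease off about 1 mm to a light hold, check that it's stable, and hand in.

move_arm:
  moves:
    - [0,0,0,0,0,-0.001,0.0]
    - [0,0,0,0,0,-0.001,0.0]
    - [0,0,0,0,0,-0.001,0.0]
    - [0,0,0,0,0,-0.001,0.0]
    - [0,0,0,0,0,-0.001,0.0]

```text
clock: 15.85
position: [0.6011, 0.1367, 0.0469]
ee_rot: [0.729, -0.685, 0.0, -0.0]
ft_force: [-5.3, -2.6, 9.7]
grip_width: -0.003
```

Run:
```python
from h import *
for k in range(4):
    cams.camera('wrist'); o=manip.get_obs();print(o['clock'],o['position'].round(4),o['ft_force'].round(2))
print(manip.hand_in())
```

```text
15.9 [0.6011 0.1367 0.0469] [-5.64 -1.94 11.05]
15.95 [0.6011 0.1367 0.0469] [-4.93 -2.32 10.79]
16.0 [0.6011 0.1367 0.0469] [-4.77 -1.47 10.94]
16.05 [0.6011 0.1367 0.0469] [-4.79 -2.2  10.33]
the job is handed in; nothing more can be done
None
```

I slid the tray along the bench by its tab, about 210 mm to the left, until the open vial (far right cell) stood under the needle, then let go. I then pressed the lever down with shut fingers to its end stop, eased off about 1 mm, and handed the job in at 16 s while still holding it.

**Needle and mouth:** the wrist view put the needle at (0.564, −0.0986) and the mouth at (0.5639, −0.0980). The cell position worked out from the tray corner agreed. The coarser scene view suggested 2–3 mm off along its image axis, but the clear glass made it hard to read, so I trusted the wrist view.

**Vials:** the last scene picture, taken with the lever pressed, shows them all standing in the tray. I touched nothing else that I know of, but did not re-measure the other things on the bench.

**Lever:** the force rose sharply with no further travel, which is the end stop, just past the third click. The pad's place in the scene view fits that. The final hold was steady at about 11 N upward. I did not see a clear force drop at the third click itself.

**Disagreements along the way:**
- **Fingertip height:** the real fingertips stood about 30 mm above the reported tool point, measured twice from two views. The first close on the tab missed because of this, without touching anything. I allowed for it from then on.
- **Upward force:** the wrist felt 6–8 N upward while holding the tab, so the tray was being pressed down rather than lifted.

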